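# Seat the notched plane iron on the pin of the honing holder

## Task

Take the bright plane iron that has the notch from its wooden rest, lay it flat on the green bed of the honing holder with the notch astride the brass pin, and slide it along the bed until the floor of the notch presses snugly, but gently, against the pin, which is easily bent. Let go and swing the red hold-down bar square across the iron to its stop. Leave everything else on the bench, the dark iron without a notch included, where it is.

Things in the scene. Friction and masses are not known exactly. Their poses are not given: they have to be found in the camera images.
- iron: bright steel plane iron with a notch, 150 x 50 x 5 mm, 0.2 to 0.35 kg. Origin on the centre line of its underside; x along it to the notched end, z up. Cutting edge at x = -65 mm, prong ends at +85 mm. It lies flat on a wooden rest 130 x 30 mm, 32 mm high; its long edges stand free by 10 mm: grip it across its 50 mm width from above, at the origin or nearer the cutting edge.
- notch_floor (a point): middle of the flat floor of the notch, on the iron's underside, 65 mm ahead (+x) of the iron's origin; axes as the iron's. The notch is open at the iron's end: parallel and 11 mm wide for 12 mm from its floor, then flaring to 20 mm at the mouth, 20 mm from the floor.
- holder: honing holder, fixed to the bench. Origin at bench height under the middle of the pin's slot; x along the bed, away from the robot's end; z up. The green bed is 32 mm wide, from x = -101 to +31 mm, its top 40 mm above the bench, on an aluminium foot 44 mm wide, 12 mm high. An iron overhangs the bed by 9 mm on each side, which leaves room for fingers.
- bed (a point): top of the bed at the middle of the slot (holder x = 0, y = 0, 40 mm up; holder's axes). A rigid brass pin, 8 mm thick, 6 mm high, stands on the bed's centre line, set anywhere from 18 mm before to 18 mm beyond this point along x. Its place is NOT measured: feel or see it. It bends above 15 N; a snug push is 4 to 8 N. The iron drags on the bed with up to 0.9 of the load on it.
- pivot (a point): top of the pivot post of the bar (20 mm thick, 46 mm high), beside the bed at holder x = -18, y = +50 mm; holder's axes
- bar (a joint): angle (rad) of the red hold-down bar about the upright pivot. 0: it points along the holder's +x; grows clockwise seen from above; 1.57: square across the bed, over the iron; stop at 1.6. Starts clear of the bed, -0.35 to 0.1, and stays where it is left (friction about 1 N at the knob). 16 mm wide, underside 47 mm and top 55 mm above the bench: it passes 2 mm over a seated iron.
- bar_knob (a point): upright black round knob on the bar, 16 mm thick, 80 mm from the pivot axis, standing from 55 to 85 mm above the bench. This point lies on its axis, 73 mm above the bench. Pinch it from above or push it from the side.
- plain_iron: the dark iron without a notch, same size, on a like wooden rest; the two rests may have changed places. Leave it. Origin as for the iron.
- glue: blue glue bottle, 64 mm thick, 170 mm high, origin at its base; leave it
- block_a: bevelled pine block, 90 x 45 x 49 mm, origin at its underside; leave it
- block_b: bevelled pine block, 90 x 45 x 49 mm, origin at its underside; leave it
- brush: bench brush lying on the table; leave it
- oil: red oil can, 56 mm thick, 70 mm high, origin at its base; leave it

How it is judged:
On the way, in this order (a step that is already met when the one before it is completed fails the run):
1. the iron lies flat on the bed and its notch floor is pressed against the pin (over 3 N) (horizontal distance between notch_floor and pin below 0.0058 m and z of notch_floor in the frame of holder between 0.038 and 0.042 m and angle between iron's own z axis and vertical below 0.04 rad and angle between the x axis of iron and the x axis of holder, either way round below 0.07 rad and contact force between iron and pin above 3 N), for 0.1 s.
2. the iron is let go, and then the bar is swung across it (horizontal distance between notch_floor and pin below 0.0058 m and z of notch_floor in the frame of holder between 0.038 and 0.042 m and angle between iron's own z axis and vertical below 0.04 rad and angle between the x axis of iron and the x axis of holder, either way round below 0.07 rad and value of joint bar above 1.42 rad and not (contact force between the fingers and iron above 0.05 N)), for 0.2 s.
At the end, for the whole second after the job is handed in: The iron lies at rest, flat on the bed and along it (within 4 degrees), the floor of its notch within about 1.8 mm of the pin, and the bar is across it, at 1.42 rad or more (horizontal distance between notch_floor and pin below 0.0058 m and z of notch_floor in the frame of holder between 0.038 and 0.042 m and angle between iron's own z axis and vertical below 0.04 rad and angle between the x axis of iron and the x axis of holder, either way round below 0.07 rad and value of joint bar above 1.42 rad and linear speed of iron below 0.01 m/s); the robot touches nothing.
It fails at once if the iron is pushed against the pin, or the pin otherwise loaded, with more than 15 N (contact force between any of iron, the arm, the fingers and pin above 15 N).
It fails at once if a bystander is moved more than 15 mm (distance of any of plain_iron, glue, block_a, block_b, brush, oil from where it was at the start of the episode above 0.015 m).
It also fails if it takes over 70 s, if anything falls off the work surface, if the arm or the gripper's body presses on something with over 40 N, if the wrist force passes 120 N, or if a joint passes its speed limit or range.

## Robot

A 6-joint arm with a two-finger parallel gripper is mounted at the origin on the work surface. World frame = base frame: x ahead of the robot, y to its left, z up, the work surface at z = 0. Lengths are in m, angles in rad, forces in N, time in s.
With the tool pointing down it reaches from about 0.35 to 0.8 m from the base axis. Payload 7.3 kg.
Tool frame: the origin (TCP) lies between the finger pads; the fingertips stand 25 mm ahead of it and the grasp point (between the pads) lies 6 mm ahead of it (r.tip_extent is the distance from the TCP to the fingertips, in m); z points along the fingers, y is the direction in which the jaws open and shut (so a half turn about z gives the same grasp; the last joint's range is limited). The gripper opens to 85 mm and grips with 20 to 120 N. Pads are 22 mm wide; open, the fingers measure 114 mm over their backs; the gripper's body (76 mm by 85 mm) begins 54 mm behind the grasp point. The pads swing forward as they close: fully open they stand 13 mm farther back than shut.
Start: joints at [1.042, 0.342, 1.524, -0, 1.275, -0.146], TCP at [0.196, 0.487, 0.256] pointing down, gripper open.
Joint ranges: [-2.53, 2.53], [-0.77, 2.02], [0.04, 2.7], [-1, 4.14], [0.28, 2.66], [-3.11, 3.11]. Speed limits (rad/s): [2.57, 2.57, 3.14, 3.14, 3.14, 3.14].

## Interface

Orientations are given as a unit quaternion [x, y, z, w].
In Python, from workcell import r, command_gripper, optics gives the robot as it stands. The module is installed in compiled form; this text tells all that it offers. Calls block until the motion is done:
- r.reach(position, orientation): joint-space move of the TCP to a pose.
- r.move_straight(position, orientation=None, speed=0.15, max_force=None): straight line of the TCP; orientation=None keeps the orientation; speed is the mean speed in m/s. With max_force (N) it stops when the force on the tool has changed by that much, and returns True; else False.
- r.movej(angles): joint-space move.
- command_gripper(opening, force=None): finger opening in m; force is the grip in N (None keeps the last); returns when the fingers have stopped.
- r.hold(seconds).
- r.solve_ik(position, orientation): joint angles nearest the present ones, or None.
- r.read_state(): the state.
- optics.get_image(name): name is "scene" or "top" or "wrist"; returns (picture, depth): 400x640x3 uint8, red, green, blue; 400x640 float32, m along the optical axis (not along the pixel's ray), 0 where there is no reading.
- optics.camera_model(name): a dict with "K" (3x3 intrinsics, pixels), "k1" (the pictures are not rectified: a ray, as slopes to the right and down, at radius r is drawn at 1 + k1 r^2 times it, then the intrinsics apply), "R" (3x3) and "t" (3): a world point X has camera coordinates R X + t; the wrist camera has in their place "tool_from_camera" (4x4, takes a point from camera to tool coordinates, whose origin is the TCP and whose axes are the flange's). Camera axes: x right, y down, z forward; pixel columns grow to the right and rows downward; lengths in m; the calibration is good to about 2 mm. A picture is of the moment at which its call begins: read the wrist's pose just before it. camera_model takes no time and is no camera call.
A pose or a line that the arm cannot do raises r.PlanningError and nothing moves.
- r.finish_job(): hands the job in, once; it reports no verdict.
The state is a dict: "time_s": time; "joint_positions": joint angles; "dq": joint speeds; "tau": joint torques, N m; "eef_pos": TCP position; "eef_rot": TCP orientation; "contact_force": force on the tool from outside, world axes, zero at the start; "torque": the same for the moment, N m; "grip_width": finger opening in m.
Only numpy, scipy, OpenCV 4.12 (cv2) and the standard library are available. Lean on these libraries where they do the work, as an engineer would, in place of code of your own. Each camera call takes 0.05 s, during which the arm holds its last target. There are 200 camera calls.

## Working session

There is one attempt and no reset: what is moved stays moved. The work goes in short steps, each a Python script; the robot and the scene stay as the last script left them, time stands still between calls to the robot, and variables do not carry over. Pictures are saved under pics/ and viewed, and the job is handed in when it is done.

```bash
mkdir -p pics; ls; cat > h.py <<'E'
import numpy as np, cv2
from workcell import r, command_gripper, optics
from scipy.spatial.transform import Rotation as Ro
def save(n,p): cv2.imwrite('pics/'+n+'.png',cv2.cvtColor(p,cv2.COLOR_RGB2BGR))
E
python3 - <<'E'
from h import *
for n in ['scene','top','wrist']:
    st=r.read_state()
    p,d=optics.get_image(n); save(n+'0',p); np.savez(n+'0.npz',p=p,d=d,pos=st['eef_pos'],rot=st['eef_rot'])
    m=optics.camera_model(n); print(n,{k:np.round(v,4).tolist() for k,v in m.items()}, (d>0).mean())
print(st)
E
```

```text
pics
scene {'K': [[421.0215, 0.0, 325.4047], [0.0, 421.0215, 198.394], [0.0, 0.0, 1.0]], 'k1': -0.1022, 'R': [[0.1028, 0.9947, 0.0086], [0.8519, -0.0835, -0.517], [-0.5136, 0.0605, -0.8559]], 't': [-0.0309, -0.4584, 1.6786]} 0.996140625
top {'K': [[513.9203, 0.0, 323.8412], [0.0, 513.9203, 204.9751], [0.0, 0.0, 1.0]], 'k1': 0.042, 'R': [[0.0013, -1.0, 0.0057], [-0.9981, -0.0017, -0.062], [0.062, -0.0056, -0.9981]], 't': [-0.0258, 0.6051, 1.5378]} 0.9961796875
wrist {'K': [[309.915, 0.0, 315.9542], [0.0, 309.915, 203.7941], [0.0, 0.0, 1.0]], 'k1': -0.0592, 'tool_from_camera': [[-0.0006, -0.9508, -0.3098, 0.0794], [1.0, -0.0003, -0.0011, -0.0005], [0.001, -0.3098, 0.9508, -0.1178], [0.0, 0.0, 0.0, 1.0]]} 0.99608984375
{'time_s': 0.1, 'joint_positions': array([ 1.04201935e+00,  3.42642983e-01,  1.52489297e+00,  9.18060921e-06,
        1.27541891e+00, -1.45958164e-01]), 'dq': array([ 0.00060977, -0.00011719, -0.00416941,  0.00211747,  0.0004517 ,
        0.00229933]), 'tau': array([ 1.90386920e-03, -4.34448588e+01, -2.46491057e+01, -7.07096137e-05,
        4.65585515e-03,  1.33520348e-05]), 'eef_pos': array([0.19590233, 0.48673992, 0.25571062]), 'eef_rot': array([ 1.90244019e-01,  9.81736599e-01, -6.41260169e-04, -2.29592716e-04]), 'contact_force': array([ 0.66931188, -1.19490244,  0.50444701]), 'torque': array([-0.01045396, -0.01695034, -0.00518454]), 'grip_width': 0.08546647124453352}
```

View pics/top0.png

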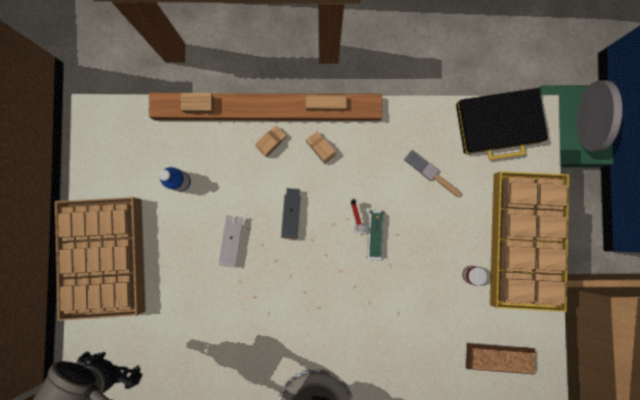

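View pics/scene0.png

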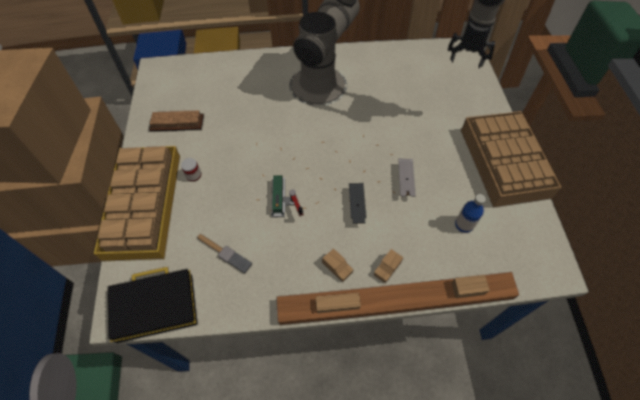

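The top view shows the bright iron near (232,241) with its notch toward the top, the dark iron at (291,214), the green bed at (376,234) and the red bar at (357,214).

```bash
cat >> h.py <<'E'
def ray(n,uv,pos=None,rot=None):
    m=optics.camera_model(n); K=m['K']; k=m['k1']
    d=np.array([(uv[0]-K[0,2])/K[0,0],(uv[1]-K[1,2])/K[1,1]]); s=d.copy()
    for _ in range(30): s=d/(1+k*(s@s))
    c=np.array([s[0],s[1],1.])
    if n=='wrist':
        T=m['tool_from_camera']; R=Ro.from_quat(rot).as_matrix()
        return R@T[:3,3]+np.array(pos), R@T[:3,:3]@c
    R=np.array(m['R']); return -R.T@m['t'], R.T@c
def onz(n,uv,z,pos=None,rot=None):
    o,v=ray(n,uv,pos,rot); return o+v*(z-o[2])/v[2]
def proj(n,X,pos=None,rot=None):
    m=optics.camera_model(n)
    if n=='wrist':
        T=m['tool_from_camera']; R=Ro.from_quat(rot).as_matrix()
        c=T[:3,:3].T@(R.T@(np.array(X)-pos)-T[:3,3])
    else: c=np.array(m['R'])@X+m['t']
    s=c[:2]/c[2]; s=s*(1+m['k1']*(s@s)); return m['K'][[0,1],[0,1]]*s+m['K'][:2,2]
def down(yaw):  # tool z down, tool x axis at world angle yaw
    c,s=np.cos(yaw),np.sin(yaw)
    return Ro.from_matrix(np.array([[c,s,0],[s,-c,0],[0,0,-1.]])).as_quat()
def shot(name,cam='wrist',sc=1):
    st=r.read_state(); p,d=optics.get_image(cam)
    save(name,p); np.savez(name+'.npz',p=p,d=d,pos=st['eef_pos'],rot=st['eef_rot']); return p,d,st
E
python3 - <<'E'
from h import *
for nm,uv,z in [('iron c',(232,241),.037),('notch',(238,218),.037),('edge',(228,266),.037),('dark',(291,214),.037),('bedfar',(377,211),.04),('bednear',(376,258),.04),('pivot',(362,228),.046),('knob',(353,203),.08),('bottle',(172,178),.17),('oil',(478,275),.07)]:
    print(nm,onz('top',uv,z).round(3))
p=np.load('top0.npz')['p']; cv2.imwrite('pics/topz.png',cv2.cvtColor(cv2.resize(p[180:280,200:400],None,fx=4,fy=4,interpolation=2),4))
print(Ro.from_quat(r.read_state()['eef_rot']).as_matrix().round(3))
E
```

```text
iron c [0.496 0.248 0.037]
notch [0.565 0.231 0.037]
edge [0.422 0.259 0.037]
dark [0.577 0.073 0.037]
bedfar [ 0.586 -0.183  0.04 ]
bednear [ 0.446 -0.18   0.04 ]
pivot [ 0.535 -0.138  0.046]
knob [ 0.607 -0.109  0.08 ]
bottle [0.669 0.39  0.17 ]
oil [ 0.399 -0.471  0.07 ]
[[-0.928  0.374 -0.001]
 [ 0.374  0.928 -0.001]
 [ 0.    -0.001 -1.   ]]
```

View pics/topz.png

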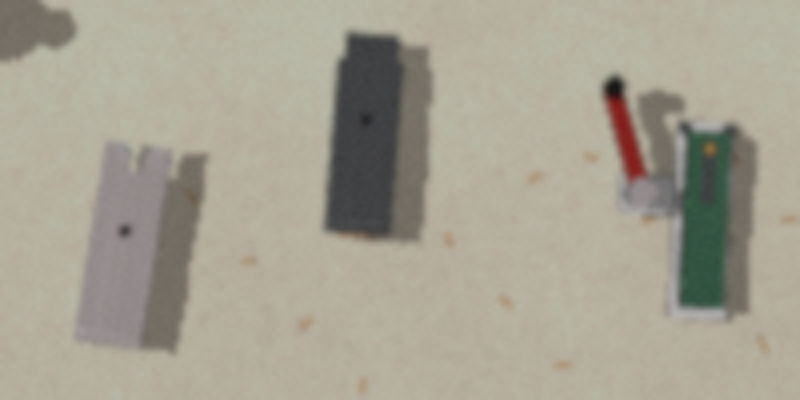

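The zoom shows the iron with its notch toward +x and a hole at (124,230). The brass pin is at (710,149), toward the far end of the slot. Next I'll take close wrist views.

```bash
python3 - <<'E'
from h import *
yaw=np.deg2rad(169)
r.reach([.515,-.175,.20],down(np.pi)); r.hold(.2); shot('wh1'); print(r.read_state()['time_s'],r.read_state()['eef_pos'])
r.reach([.50,.245,.20],down(yaw)); r.hold(.2); shot('wi1'); print(r.read_state()['time_s'],r.read_state()['joint_positions'].round(2))
E
```

```text
3.0083 [ 0.5151321  -0.17457     0.20005232]
4.8083 [ 0.32  0.45  1.52 -0.    1.17 -1.06]
```

View pics/wh1.png

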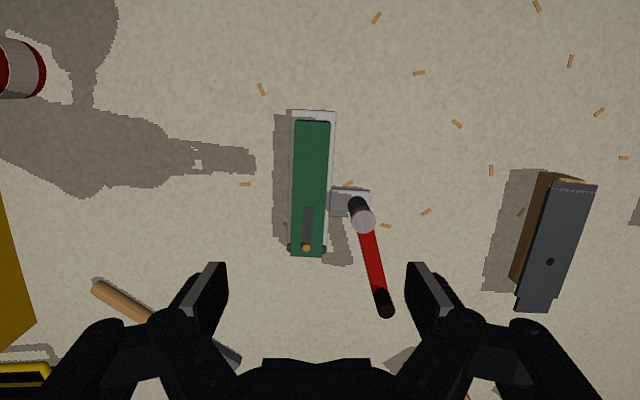

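View pics/wi1.png

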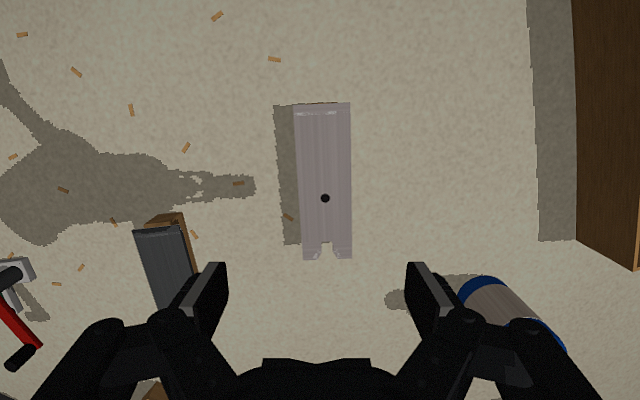

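Wrist views: the holder's bed runs from (312,120) to (306,256), with the pin at (306,247), the pivot at (362,208) and the knob at (386,304). The iron spans (322,105) to (328,258), with its notch at (327,247). Now I'll measure them with masks.

```bash
cat >> h.py <<'E'
def worldz(f):
    z=np.load(f); d=z['d']; pos,rot=z['pos'],z['rot']
    m=optics.camera_model('wrist'); K=m['K']
    u,v=np.meshgrid(np.arange(640.),np.arange(400.))
    a=np.stack([(u-K[0,2])/K[0,0],(v-K[1,2])/K[1,1]],-1); s=a.copy()
    for _ in range(20): s=a/(1+m['k1']*(s**2).sum(-1,keepdims=True))
    c=np.dstack([s*d[...,None],d]); T=m['tool_from_camera']; R=Ro.from_quat(rot).as_matrix()
    return (c@T[:3,:3].T+T[:3,3])@R.T+pos
def quad(mask,z,f):
    q=np.load(f); cs,_=cv2.findContours(mask.astype(np.uint8),cv2.RETR_EXTERNAL,cv2.CHAIN_APPROX_NONE)
    c=max(cs,key=cv2.contourArea)[:,0]
    W=np.array([onz('wrist',p,z,q['pos'],q['rot'])[:2] for p in c])
    return c,W,cv2.minAreaRect((W*1000).astype(np.float32))
E
cat > m1.py <<'E'
from h import *
f='wi1.npz'; W=worldz(f); m=np.zeros((400,640),bool); m[80:275,260:380]=1
zz=W[...,2]; print('table z',np.median(zz[20:80,300:500]),'iron top z',np.median(zz[150:180,305:345]))
c,w,rect=quad((zz>.028)&m,.037,f); print('iron rect',rect); print(cv2.boxPoints(rect).round(1).tolist())
p=np.load(f)['p']; q=np.load(f)
dk=(p.max(2)<60)&m; ys,xs=np.nonzero(dk[180:215]); print('dot',onz('wrist',(xs.mean(),ys.mean()+180),.037,q['pos'],q['rot']))
cv2.imwrite('pics/izoom.png',cv2.cvtColor(cv2.resize(p[90:270,260:390],None,fx=4,fy=3.3,interpolation=0),4))
f='wh1.npz'; W=worldz(f); zz=W[...,2]; q=np.load(f); p=q['p'].astype(int)
g=(p[...,1]>p[...,0]+25)&(p[...,1]>p[...,2]+8); g[:,:280]=0; g[:,345:]=0; g[260:]=0
print('green z',np.median(zz[g])); c,w,rect=quad(g,.04,f); print('bed rect',rect); print(cv2.boxPoints(rect).round(1).tolist())
b=(p[...,0]>p[...,2]+70)&(p[...,0]>p[...,1]+15); b[:,:290]=0;b[:,330:]=0; b[:230]=0;b[260:]=0
ys,xs=np.nonzero(b); print('pin px',len(xs),xs.mean(),ys.mean(),xs.min(),xs.max(),ys.min(),ys.max(),'z',zz[b].max(),onz('wrist',(xs.mean(),ys.mean()),.045,q['pos'],q['rot']))
pz=(zz>.040)&(zz<.052); 
print('pivot pts', [ (k,zz[v,u].round(4)) for k,(u,v) in dict(a=(362,220),b=(358,205),c=(375,260),d=(386,310),e=(382,298)).items()])
red=(p[...,0]>110)&(p[...,1]<60); red[:,:340]=0;red[:, 400:]=0; red[:215]=0
c,w,rect=quad(red,.055,f); print('bar',rect, cv2.boxPoints(rect).round(1).tolist())
kn=(p.max(2)<60); kn[:,:365]=0; kn[:,402:]=0; kn[:285]=0; kn[320:]=0
print('knob top',np.median(zz[kn]),np.percentile(zz[kn],[5,95])); tp=kn&(zz>.08); print(tp.sum(), W[tp].mean(0))
tp=np.zeros_like(kn); tp[190:235,345:380]=1; tp&=(zz>.042)&(zz<.075); print('post',zz[tp].max(),W[tp&(zz>np.percentile(zz[tp],50))].mean(0),tp.sum())
cv2.imwrite('pics/hzoom.png',cv2.cvtColor(cv2.resize(q['p'][100:330,270:420],None,fx=4,fy=2.6*1.0,interpolation=0),4))
E
python3 m1.py
```

```text
table z 0.00017559668786645832 iron top z 0.03707995242867204
iron rect ((497.1065368652344, 251.52420043945312), (50.90129470825195, 151.87811279296875), 80.92184448242188)
[[418.1000061035156, 238.39999389648438], [568.0999755859375, 214.39999389648438], [576.0999755859375, 264.70001220703125], [426.1000061035156, 288.6000061035156]]
dot [0.50757036 0.25040274 0.037     ]
green z 0.040086531358891925
bed rect ((515.716064453125, -182.02304077148438), (30.857391357421875, 131.4304656982422), 86.71763610839844)
[[449.20001220703125, -193.6999969482422], [580.4000244140625, -201.1999969482422], [582.2000122070312, -170.39999389648438], [451.0, -162.89999389648438]]
pin px 42 305.95238095238096 247.61904761904762 302 309 245 251 z 0.04716306657439476 [ 0.56928463 -0.18503706  0.045     ]
pivot pts [('a', np.float64(0.0595)), ('b', np.float64(0.0428)), ('c', np.float64(0.0548)), ('d', np.float64(0.0839)), ('e', np.float64(0.0744))]
bar ((578.7896118164062, -120.82057189941406), (65.18254852294922, 13.9769287109375), 15.556497573852539) [[545.5, -122.80000305175781], [549.2999877929688, -136.3000030517578], [612.0999755859375, -118.80000305175781], [608.2999877929688, -105.30000305175781]]
knob top 0.08133714017604907 [0.06030164 0.08567247]
249 [ 0.61148713 -0.11251199  0.08432401]
post 0.06281910183424555 [ 0.53531167 -0.13316378  0.06133864] 626
```

Measurements agree with the given sizes. The iron's origin is about (487,253) mm at yaw −9.1°, and the holder's is (551,−184) at −3.3°. The pivot is predicted at (535.5,−133.1) and seen at (535.3,−133.2). The pin is at holder x≈+18, and bar≈−0.32. Next, grasp and lift.

```bash
cat >> h.py <<'E'
IO=np.array([.4872,.2531]); IY=np.deg2rad(-9.08)
HO=np.array([.5507,-.1840]); HY=np.deg2rad(-3.28)
hx=np.array([np.cos(HY),np.sin(HY)]); hy=np.array([-np.sin(HY),np.cos(HY)])
def H(x,y): return HO+x*hx+y*hy
E
python3 - <<'E'
from h import *
g=IO-.008*np.array([np.cos(IY),np.sin(IY)]); q=down(IY+np.pi)
r.reach([*g,.12],q); r.move_straight([*g,.040],speed=.1,max_force=15)
print(r.read_state()['eef_pos'],r.read_state()['contact_force'])
command_gripper(0.03,50); s=r.read_state(); print(s['grip_width'],s['contact_force'],s['eef_pos'])
r.move_straight([*g,.12],speed=.1); r.hold(.3); s=r.read_state(); print(s['grip_width'],s['contact_force'],s['torque'],s['time_s'])
t=H(-.10,0); 
r.reach([*t,.15],down(HY+np.pi)); r.hold(.3); shot('wc1')
s=r.read_state(); print(s['grip_width'],s['contact_force'],s['torque'],s['time_s'],s['joint_positions'].round(2))
E
```

```text
[0.47987484 0.2545267  0.04070375] [-0.08003085  0.67689723  0.92166596]
0.048431641249175775 [-1.63803076 -0.36034142  4.28645167] [0.47962815 0.25451715 0.04079637]
0.04845607379077528 [-0.79263374  0.02385026 -2.72976632] [0.11260581 0.02917709 0.01578765] 7.8667
0.048526987313678896 [ 0.03677979 -0.08939087 -2.99339311] [ 0.06707752  0.02954996 -0.00986442] 9.8167 [-0.53  0.39  1.78  0.    0.97 -2.05]
```

View pics/wc1.png

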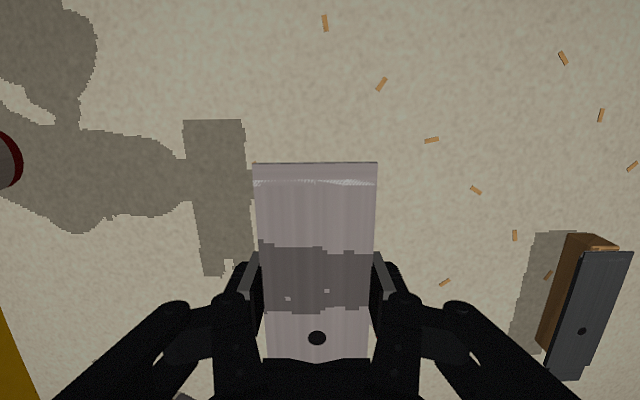

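The iron is held and weighs about 3 N. Its cutting edge is at row 162, columns 252–378, and the notch is hidden under the gripper. Next I'll measure the in-hand pose from the depth plane and edges.

```bash
cat > m2.py <<'E'
from h import *
import sys
f=sys.argv[1]; q=np.load(f); W=worldz(f); R=Ro.from_quat(q['rot']).as_matrix()
L=(W-q['pos'])@R   # tool frame
z=L[...,2]
m=np.zeros((400,640),bool); m[150:330,240:390]=1; p=q['p']
m&=(z>-.02)&(z<.04)
core=m.copy(); core[:,:270]=0; core[:,360:]=0; core[:190]=0; core[300:]=0
P=L[core]; A=np.c_[P[:,:2],np.ones(len(P))]; c,*_=np.linalg.lstsq(A,P[:,2],rcond=None); print('plane z(tool)=',c.round(4),'resid',np.std(A@c-P[:,2]).round(5))
print('world tilt slope along tool x',c[0])
# edges
def plane_pt(uv):
    o,v=ray('wrist',uv,np.zeros(3),[0,0,0,1]); # tool frame
    n=np.array([c[0],c[1],-1]); t=-(n@o+c[2])/(n@v); return o+t*v
lp=[];rp=[]
for row in range(185,235,3):
    xs=np.nonzero(m[row])[0]; lp.append(plane_pt((xs[0]-.5,row))); rp.append(plane_pt((xs[-1]+.5,row)))
lp=np.array(lp);rp=np.array(rp); 
fl=np.polyfit(lp[:,0],lp[:,1],1); fr=np.polyfit(rp[:,0],rp[:,1],1); print('edges y vs x',fl,fr,'width',np.mean(rp[:,1]-lp[:,1]))
e=[]
for col in range(265,370,5):
    ys=np.nonzero(m[:,col])[0]; e.append(plane_pt((col,ys[0]-.5)))
e=np.array(e); print('edge x',e[:,0].mean(), np.polyfit(e[:,1],e[:,0],1))
E
python3 m2.py wc1.npz
```

```text
plane z(tool)= [-0.007   0.0022  0.0037] resid 0.00056
world tilt slope along tool x -0.007009901920059831
edges y vs x [-0.00095826 -0.02585662] [-0.00429392  0.02394376] width 0.04967451579465315
edge x 0.057849971765356833 [0.01192206 0.05786228]
```

In-hand pose is good: tilt 0.007, width 49.7 mm, underside 8.7 mm below the TCP. The iron's centre reads −0.96 mm in tool y, so I'll compensate for that, since the holder was measured with the same camera. Next I'll descend with about a 14 mm gap to the pin.

```bash
cat >> h.py <<'E'
def fc(n=10):
    F=[]; 
    for _ in range(n): r.hold(.01); F.append(r.read_state()['contact_force'])
    F=np.array(F); m=F.mean(0); return np.array([m[:2]@hx,m[:2]@hy,m[2]]), F.std(0)
E
python3 - <<'E'
from h import *
q=down(HY+np.pi)
r.reach([*H(-.072,.001),.085],q); r.move_straight([*H(-.072,.001),.066],q,speed=.03); r.hold(.2)
f0,s=fc(15); print('free',f0.round(2),s.round(2))
print(r.move_straight([*H(-.072,.001),.0465],q,speed=.01,max_force=3))
s=r.read_state(); f,_=fc(); print(s['eef_pos'],(f-f0).round(2),s['torque'].round(3),s['time_s'])
shot('wb1'); shot('tb1','top')
p=np.load('tb1.npz')['p']; cv2.imwrite('pics/tb1z.png',cv2.cvtColor(cv2.resize(p[170:270,320:420],None,fx=6,fy=6,interpolation=2),4))
E
python3 m2.py wb1.npz
```

```text
free [-0.   -0.09 -2.86] [0.35 0.48 0.62]
True
[ 0.47885995 -0.17888861  0.04877443] [-0.28  0.32  8.64] [ 0.066 -0.067  0.013] 12.8417
plane z(tool)= [0.001  0.0013 0.0036] resid 0.00056
world tilt slope along tool x 0.0009734546937639111
edges y vs x [-0.00957359 -0.02558578] [-0.00878192  0.0241065 ] width 0.04972247061833638
edge x 0.05785404584523014 [0.01365104 0.05786818]
```

View pics/wb1.png

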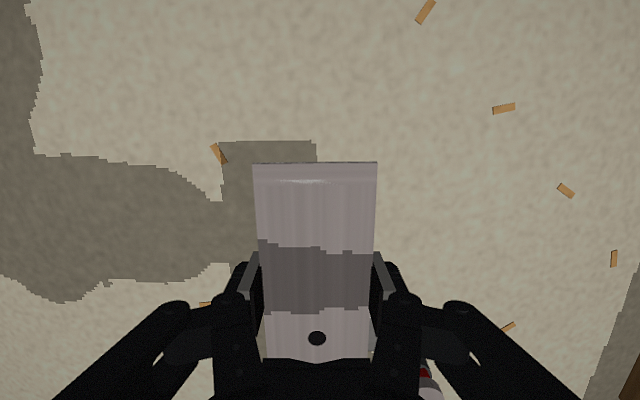

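View pics/tb1z.png

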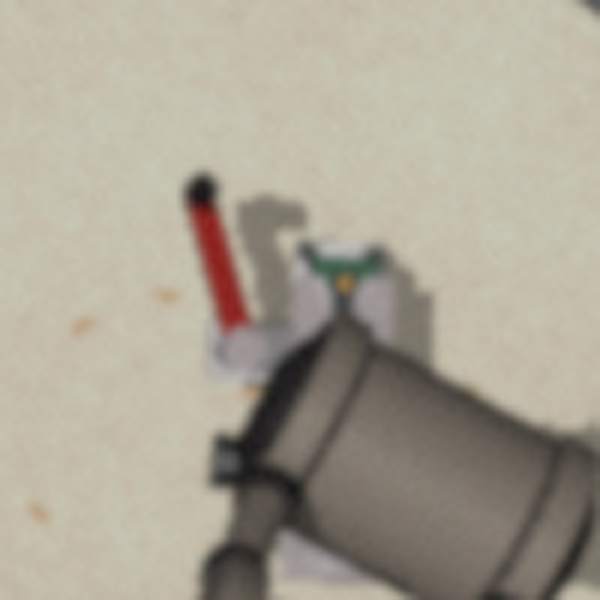

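The iron sits flat on the bed at TCP z 0.0488, against 0.0487 expected. The top view shows the pin at (345,282), centred in the notch mouth. I'll take off the load and slide gently.

```bash
python3 - <<'E'
from h import *
q=down(HY+np.pi); f0=np.array([0,-.09,-2.86])
z=r.read_state()['eef_pos'][2]
for i in range(6):
    f=fc(8)[0]-f0; print('z',round(z,5),f.round(2))
    if f[2]<3.5: break
    z+=.0001; r.move_straight([*H(-.072,.001),z],q,speed=.005)
x=-.072
for i in range(4):
    x+=.002; st=r.move_straight([*H(x,.001),z],q,speed=.008,max_force=6)
    p=r.read_state()['eef_pos']; f=fc(8)[0]-f0; print(round(x,4),st,((p[:2]-HO)@hx).round(5),((p[:2]-HO)@hy).round(5),p[2].round(5),f.round(2))
    if st: break
print(r.read_state()['time_s'],z)
E
```

```text
z 0.04879 [-0.15  0.06  8.92]
z 0.04889 [-0.03 -0.05  2.97]
-0.07 False -0.07017 0.00112 0.04878 [-1.8   0.24  4.21]
-0.068 False -0.06766 0.00097 0.04884 [0.52 0.37 1.64]
-0.066 False -0.06582 0.00098 0.04886 [0.42 0.17 1.22]
-0.064 False -0.0638 0.00098 0.04887 [0.39 0.22 0.87]
15.4583 0.048886334308796235
```

```bash
python3 - <<'E'
from h import *
q=down(HY+np.pi); f0=np.array([0,-.09,-2.86]); z=.048886; x=-.064; step=.0008
for i in range(40):
    x+=step; st=r.move_straight([*H(x,.001),z],q,speed=.006,max_force=5)
    p=r.read_state()['eef_pos']; f=fc(8)[0]-f0; print(round(x,5),st,((p[:2]-HO)@hx).round(5),((p[:2]-HO)@hy).round(5),p[2].round(5),f.round(2))
    if -f[0]>4.5 or x>-.050: break
    if -f[0]>1.5 or st: step=.00015; x=min(x,(p[:2]-HO)@hx+.0003) if st else x
print(r.read_state()['time_s'])
E
```

```text
-0.0632 False -0.0632 0.00103 0.04887 [ 0.06 -0.18  0.69]
-0.0624 False -0.06231 0.00101 0.0489 [0.19 0.2  0.46]
-0.0616 False -0.06152 0.00099 0.04889 [0.15 0.27 0.37]
-0.0608 False -0.06073 0.00097 0.04889 [0.14 0.41 0.18]
-0.06 False -0.05993 0.00099 0.04888 [ 0.3  -0.06  0.45]
-0.0592 False -0.05914 0.00102 0.04889 [ 0.28 -0.11  0.64]
-0.0584 False -0.05882 0.00104 0.04881 [-2.69 -0.59  2.68]
-0.05825 False -0.05876 0.00105 0.04882 [-5.21 -0.54  3.79]
18.225
```

```bash
python3 - <<'E'
from h import *
q=down(HY+np.pi); f0=np.array([0,-.09,-2.86]); z=.048886; x=-.05825
def rd(t):
    p=r.read_state()['eef_pos']; f=fc(10)[0]-f0; print(t,round(x,5),round(z,5),((p[:2]-HO)@hx).round(5),((p[:2]-HO)@hy).round(5),p[2].round(5),f.round(2)); return f
f=rd('s')
for i in range(14):
    if f[2]>1.5: z+=.00008
    elif -f[0]<6: x+=.00012
    else: break
    r.move_straight([*H(x,.001),z],q,speed=.006); f=rd('')
    if -f[0]>7.5: break
rd('e');r.hold(.2);print(r.read_state()['time_s'],z)
E
```

```text
s -0.05825 0.04889 -0.05875 0.00107 0.04881 [-5.31 -0.81  3.46]
 -0.05825 0.04897 -0.05871 0.00105 0.04883 [-5.11 -0.69  2.92]
 -0.05825 0.04905 -0.0587 0.00109 0.04885 [-4.99 -0.61  2.06]
 -0.05825 0.04913 -0.05869 0.00111 0.04884 [-5.17 -0.87  1.06]
 -0.05813 0.04913 -0.05867 0.0011 0.04884 [-5.66 -1.13  1.25]
 -0.05801 0.04913 -0.05867 0.00112 0.04883 [-5.41 -0.86  1.7 ]
 -0.05801 0.04921 -0.05863 0.00113 0.04886 [-5.89 -1.1   1.22]
 -0.05789 0.04921 -0.05864 0.00114 0.04884 [-6.08 -0.69  1.37]
e -0.05789 0.04921 -0.05865 0.00113 0.04883 [-5.9  -1.07  1.67]
20.925 0.049205999999999986
```

```bash
python3 - <<'E'
from h import *
q=down(HY+np.pi)
command_gripper(.07); p=r.read_state()['eef_pos']; print(p, r.read_state()['grip_width'],fc()[0])
r.move_straight([p[0],p[1],.13],q,speed=.08)
p=H(-.055,0)
r.reach([*p,.22],q); r.hold(.2); shot('wr1'); print(r.read_state()['time_s'])
z=np.load('wr1.npz')['p']; cv2.imwrite('pics/wr1z.png',cv2.cvtColor(cv2.resize(z[90:330,250:450],None,fx=3,fy=2.4,interpolation=2),4))
E
```

```text
[ 0.49376544 -0.17988762  0.04957867] 0.0702103542402984 [ 0.17058187 -0.13394249  0.11584931]
23.2083
```

View pics/wr1.png

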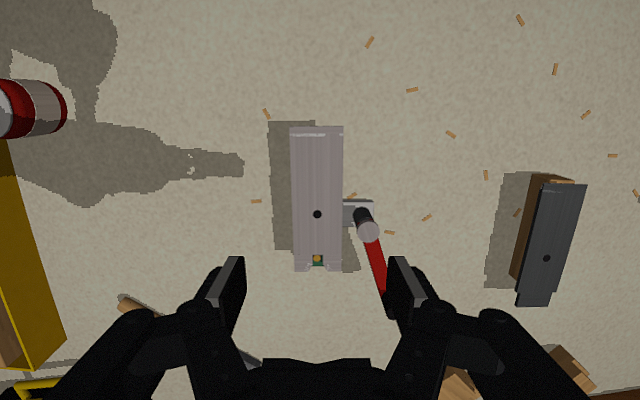

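The released iron lies along the bed with the pin in the notch at (317,258). I'll check its pose and the notch gap.

```bash
python3 - <<'E'
from h import *
f='wr1.npz'; W=worldz(f); q=np.load(f); zz=W[...,2]; m=np.zeros((400,640),bool); m[100:282,280:345]=1
mk=(zz>.041)&(zz<.049)&m
pl=W[140:250,300:335].reshape(-1,3); A=np.c_[pl[:,:2],np.ones(len(pl))]; c=np.linalg.lstsq(A,pl[:,2],rcond=None)[0]; print('top slope',c[:2].round(4),np.median(pl[:,2]))
_,_,rect=quad(mk,.045,f); print(rect)
C=np.array(rect[0])/1000; print('iron centre holder frame',(C-HO)@hx,(C-HO)@hy)
e=np.load(f)['p'][240:280,285:350]; cv2.imwrite('pics/nz.png',cv2.cvtColor(cv2.resize(e,None,fx=10,fy=10,interpolation=0),4))
E
```

```text
top slope [-0.0905 -0.0066] 0.04509283852296021
((509.9349365234375, -181.6412353515625), (50.04999542236328, 150.4792938232422), 87.23326873779297)
iron centre holder frame -0.04083324214913677 2.250566258970914e-05
```

View pics/nz.png

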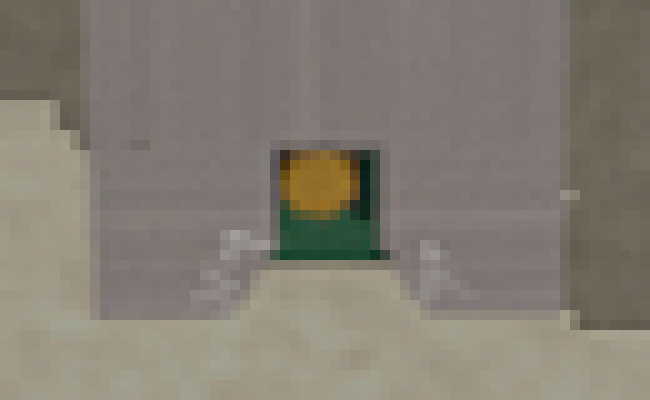

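The pin touches the notch floor (row 15 of the crop) with small side clearance. The depth slope of −0.09 contradicts the full-size mask, so I'll recheck it robustly, then swing the bar.

```bash
python3 - <<'E'
from h import *
W=worldz('wr1.npz'); zz=W[...,2]
print([(rw,np.median(zz[rw:rw+5,298:312]).round(4),np.median(zz[rw:rw+5,322:336]).round(4)) for rw in range(135,262,15)])
print(zz[140:250,300:335].min(),zz[140:250,300:335].max())
# plan knob arc
PV=H(-.018,.050); print('pivot',PV)
import math
a0=-0.32
th=np.linspace(a0,1.6,9); yaw=None
def knob(a,rad=.08): 
    w=HY-a; return PV+rad*np.array([np.cos(w),np.sin(w)])
print('knob0',knob(a0))
for base in (0,np.pi):
  print(base,[ (lambda s: None if s is None else s[5].round(2))(r.solve_ik([*knob(a),.087],down(HY-a+base))) for a in th])
E
```

```text
[(135, np.float64(0.045), np.float64(0.0452)), (150, np.float64(0.0451), np.float64(0.0452)), (165, np.float64(0.045), np.float64(0.0451)), (180, np.float64(0.0451), np.float64(0.0452)), (195, np.float64(0.0451), np.float64(0.0452)), (210, np.float64(0.0451), np.float64(0.045)), (225, np.float64(0.0449), np.float64(0.045)), (240, np.float64(0.0451), np.float64(0.0451)), (255, np.float64(0.0452), np.float64(0.045))]
0.04284590065336774 0.3364911182375259
pivot [ 0.53559026 -0.13305203]
knob0 [ 0.61284455 -0.11227281]
0 [np.float64(1.0), np.float64(1.22), np.float64(1.43), np.float64(1.64), np.float64(1.85), np.float64(2.06), np.float64(2.27), np.float64(2.49), np.float64(2.71)]
3.141592653589793 [np.float64(-2.14), np.float64(-1.93), np.float64(-1.71), np.float64(-1.51), np.float64(-1.3), np.float64(-1.08), np.float64(-0.87), np.float64(-0.65), np.float64(-0.43)]
```

The iron is flat: the top reads 45.1 mm everywhere, and the slope came from one bad pixel. Now the bar, caged at the knob and swung round.

```bash
python3 - <<'E'
from h import *
PV=H(-.018,.050)+.0005*hy
def knob(a,rad=.08):
    w=HY-a; return PV+rad*np.array([np.cos(w),np.sin(w)])
a0=-.32; Q=lambda a: down(HY-a+np.pi)
command_gripper(.032,20)
r.reach([*knob(a0),.15],Q(a0)); print(r.move_straight([*knob(a0),.088],Q(a0),speed=.06,max_force=6), r.read_state()['eef_pos'])
command_gripper(.024)
for a in np.linspace(a0,1.5,10)[1:]:
    st=r.move_straight([*knob(a),.088],Q(a),speed=.05,max_force=10); s=r.read_state()
    print(round(a,2),st,s['contact_force'].round(1))
    if st: break
else:
    for a in (1.56,1.6,1.64,1.68):
        st=r.move_straight([*knob(a),.088],Q(a),speed=.02,max_force=5); s=r.read_state(); print(round(a,2),st,s['contact_force'].round(1),s['eef_pos'])
        if st: break
print(s['time_s'])
E
```

```text
False [ 0.61318541 -0.11185144  0.08848642]
-0.12 False [ 1.1 -0.2 -1. ]
0.08 False [ 1.   0.1 -0.4]
0.29 False [0.4 0.8 0.4]
0.49 False [ 0.2 -1.4  0.2]
0.69 False [-0.2  0.4  0.4]
0.89 False [-0.3  0.   0.3]
1.1 False [0.1 0.1 0.2]
1.3 False [-0.2  0.9  0.3]
1.5 False [-0.6  0.1  0.5]
1.56 False [ 0.3  1.1 -0.5] [ 0.53204021 -0.21245981  0.0880021 ]
1.6 False [0.5 0.4 0.5] [ 0.52868309 -0.21225312  0.08799821]
1.64 False [ 0.4 -0.1 -0.2] [ 0.52546685 -0.21191633  0.08799898]
1.68 True [ 2.6  0.6 -0.3] [ 0.52512704 -0.21154839  0.08799401]
31.2417
```

```bash
python3 - <<'E'
from h import *
p=r.read_state()['eef_pos']; a=1.645; q=down(HY-a+np.pi)
command_gripper(.036); p2=p+np.array([.003,0,0]); r.move_straight(p2,q,speed=.03)
r.move_straight([p2[0],p2[1],.16],q,speed=.1)
r.reach([*H(-.06,0),.23],down(HY+np.pi)); command_gripper(.07); r.hold(.3); shot('wf1'); shot('tf1','top'); print(r.read_state()['time_s'])
f='wf1.npz'; W=worldz(f); zz=W[...,2]; P=np.load(f)['p'].astype(int)
tp=(zz>.078)&(zz<.09)&(P.max(2)<70); tp[260:]=0; print(tp.sum(),np.argwhere(tp).mean(0)); k=np.median(W[tp],0)[:2]; d=k-H(-.018,.05)
print('knob',k,'r',np.hypot(*d),'angle',HY-np.arctan2(d[1],d[0]))
e=np.load(f)['p'][80:290,220:420]; cv2.imwrite('pics/fz.png',cv2.cvtColor(cv2.resize(e,None,fx=3,fy=2.8,interpolation=2),4))
E
```

```text
34.9417
237 [236.94092827 284.81434599]
knob [ 0.52719195 -0.21243428] r 0.07982527246297036 angle 1.6189532460370468
```

View pics/fz.png

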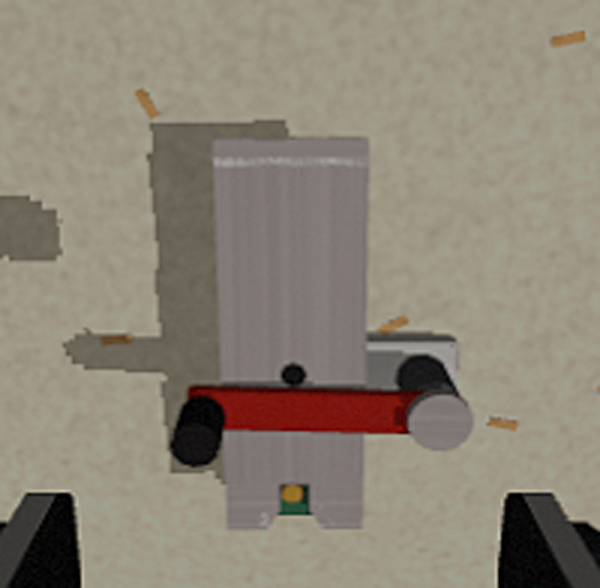

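View pics/tf1.png

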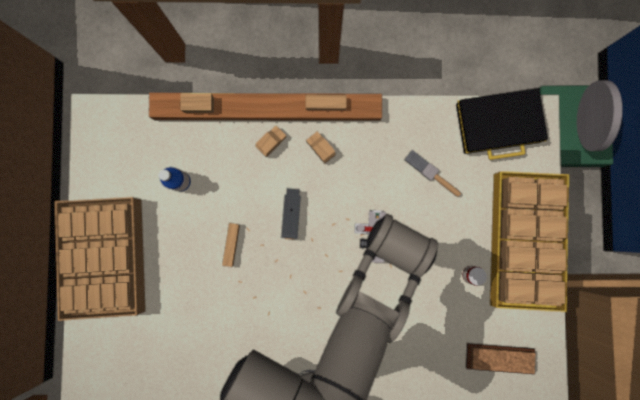

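The bar reads about 1.6 rad, at its stop. The pin at crop (291,493) is still against the notch floor, and the bystanders are at the same pixels as at the start. The robot is clear, so I'll hand in.

```bash
python3 - <<'E'
from h import *
print(fc()[0].round(2)); print(r.finish_job())
E
```

```text
[ 0.08 -0.02 -0.13]
the job is handed in; nothing more can be done
None
```

I took the notched iron from its rest and laid it flat on the bed with the notch astride the pin. I slid it forward until the tool force along the bed read about 6 N. At most about 1.5 N of that was drag, so at least about 4.5 N was on the pin. I then let go, swung the bar to its stop, and handed the job in at about 35 s on the robot's clock. No verdict was reported.

What the last checks showed:
- **Iron on the bed:** After I let go, its top read 45.1 mm all along, where 45 mm is expected. It lay within about 0.5° of the bed's direction, with the pin against the notch floor. After the bar was swung I checked it only in the picture, which showed the pin still against the floor.
- **Bar:** The knob measured about 1.62 rad, which is the 1.6 rad stop within camera error.
- **Bystanders:** In the top view the bystanders looked unmoved from the start.
- **Robot:** It was clear of everything, with the tool force near zero.

Readings that disagreed:
- **Iron slope:** A first fit to the depth readings showed a slope of −0.09. It came from bad depth readings, and medians along the iron showed it flat.
- **Sideways offset:** The gripped iron read about 1 mm off centre in the wrist camera. I compensated for that when placing it.

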